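# Slide a bracket tab under the spring clip of a tacking jig

### The job

Get the bracket tab ready for tacking: with one fingertip press the jig's red paddle down and keep it down so that the spring clip's nose stands clear, and with the other fingertip push the steel tab along its channel, under the nose, until it butts fully against the tube. Only when the tab is home let the paddle up, so that the clip alone holds the tab down against the bed, and take the hand away. Do not pick the tab up, and leave the other things on the table where they are.

Things in the scene. Friction and masses are not known exactly. Their poses are not given: they have to be found in the camera images.
- jig: Tack-welding jig bolted down. Origin on the table (z 0) at its middle; x = direction in which the tab is pushed, z up. All jig-frame sizes in mm. Grey base plate 10 thick, x -105 to 130, y -70 to 90. A round tube, 48 diameter, lies along y across the far end, y -85 to 105, axis at x 84, z 30, strapped in cradles; the tab butts against its near side at x 60.
- bed_mid (a point): Point on the jig's dark bed, above the jig's origin, on the channel's centre line, 25 above the table. Bed x -95 to 55, y -32 to 44, flat. Two guide rails on it, 8 high, 8 wide, x -80 to 54, leave a channel 42.5 wide (y -21.25 to 21.25), open at the rear (-x). The clip's hinge pin runs along x at y 37, z 37 in three lugs up to 43 above the table.
- clip (a joint): Angle (rad) of the red spring clip, rocking on the pin. 0 = rest, nose down, 4 mm above the bed: the tab cannot pass. Grows as the paddle is pressed: about 0.18 nose resting on the tab; above 0.22 nose clears it by 1 mm; at 0.38 the paddle is level, its top 28 mm above the table, nose clears by 6 mm; stop at 0.55. Springs back to 0: on mid paddle about 5 N at 0.2, 8 N at 0.38.
- paddle_mid (a point): Middle of the top face of the clip's red paddle, a plate 76 long (along the jig's x), 34 wide, 3 thick, beside the channel on the jig's +y side: jig-frame x -64 to 12, y about 47 to 81. At rest it slopes up to the outside by 0.38 rad, its middle about 39 above the table. Only the base plate lies beneath it.
- nose (a point): Underside of the clip's brass nose, a pin 8 mm in diameter and 14 mm long along the jig's x: x 30 to 44 mm, y about 5 mm in the jig's frame. Its end faces are square and block the tab when the clip is at rest.
- tab: Loose bracket tab of bare steel, flat, 50 mm (x, push direction) by 40 (y) by 10 thick, about 150 g, 11 mm bolt hole 13.5 behind its middle. Origin at the centre of its underside, z up; its rear edge is 25 behind the origin. It starts lying on the bed in the channel, short of the nose, its front edge 36 to 50 mm from the tube.
- tab_front (a point): Middle of the lower front edge of the tab, 25 mm ahead of its origin; it meets the tube stop when the tab is home.
- tube_stop (a point): Point on the bed level (25 mm above the table), on the channel's centre line, where the tab's front edge meets the tube (x 60 mm in the jig's frame).
- nozzle: Brass welding-gun nozzle standing upright, 25 mm diameter, 60 mm tall; bystander. Origin at the centre of its foot.
- gel: White jar with yellow cap, 60 mm diameter, 62 mm tall; bystander. Origin at the centre of its foot.
- flap_disc: Reddish flap disc lying flat, 114 mm diameter, 13 mm thick; bystander. Origin at the centre of its underside.
There are look-alikes about, which are no part of the job. Several things have the shape of the tab; the one meant has the colours described above.

How it is judged (in metres and radians):
On the way, in this order (a step that is already met when the one before it is completed fails the run):
1. a fingertip holds the paddle down, nose clear, with the tab still short of the nose (value of joint clip above 0.22 rad and contact force between the fingers and clip above 1 N and x of tab_front in the frame of jig below 0.03 m), for 0.1 s.
2. the tab is pushed home against the tube while the paddle is still held down (value of joint clip above 0.2 rad and contact force between the fingers and clip above 1 N and x of tab_front in the frame of jig above 0.0575 m), for 0.1 s.
At the end, for the whole second after the job is handed in: The tab lies flat on the bed with its front edge within 3 mm of the tube and square to it within 0.07 rad, the clip's nose is down on the tab and presses it with more than 1.5 N, everything is at rest, and the nozzle, jar and flap disc are within 15 mm of where they stood (x of tab_front in the frame of jig above 0.057 m and angle between the x axis of tab and the x axis of jig, either way round below 0.07 rad and z of tab in the frame of jig between 0.023 and 0.027 m and angle between tab's own z axis and vertical below 0.05 rad and value of joint clip between 0.14 and 0.22 rad and contact force between clip and tab above 1.5 N and linear speed of tab below 0.01 m/s and distance of each of nozzle, gel, flap_disc from where it was at the start of the episode below 0.015 m); the robot touches nothing.
It fails at once if the tab is lifted off the bed or tipped up (more than 6 mm or 0.2 rad) (z of tab in the frame of jig above 0.031 m or angle between tab's own z axis and vertical above 0.2 rad).
It fails at once if the nozzle, jar or flap disc is shifted more than 15 mm or knocked over (distance of any of nozzle, gel, flap_disc from where it was at the start of the episode above 0.015 m or angle between any of nozzle, gel's own z axis and vertical above 0.5 rad).
It also fails if it takes over 38 s, if anything falls off the work surface, if the arm or the gripper's body presses on something with over 40 N, if the wrist force passes 120 N, or if a joint passes its speed limit or range.

### The arm

A 7-joint arm with a two-finger parallel gripper is mounted at the origin on the work surface. World frame = base frame: x ahead of the robot, y to its left, z up, the work surface at z = 0. Lengths are in mm, angles in rad, forces in N, time in s.
With the tool pointing down it reaches from about 350 to 775 mm from the base axis. Payload 3.1 kg.
Tool frame: the origin (TCP) lies midway between the tips of the shut fingers; the grasp point (between the pads) lies 19 mm behind it (robot.grasp_offset is the distance from the TCP to the grasp point, in mm); x points along the fingers, y is the direction in which the jaws open and shut, and the axes are right-handed (so a half turn about x gives the same grasp; the last joint's range is limited). The gripper opens to 85 mm and grips with 20 to 120 N. Pads are 22 mm wide; open, the fingers measure 114 mm over their backs; the gripper's body (76 mm by 85 mm) begins 54 mm behind the grasp point. The pads swing forward as they close: fully open they stand 13 mm farther back than shut.
Start: joints at [1.293, 0.311, 0.014, 1.512, -0.004, 1.319, -0.027], TCP at [128.524, -534.789, 231.304] pointing down, gripper open.
Joint ranges: [-2.7, 2.7], [-0.3, 1.91], [-1.27, 1.3], [0.12, 2.57], [-1.44, 4.58], [0.2, 2.03], [-3.05, 3.05]. Speed limits (rad/s): [2.79, 2.79, 3.14, 3.14, 3.14, 3.14, 3.14].

### API

Orientations are given as a rotation vector (axis times angle).
In Python, from plant import robot gives the robot as it stands.
- The arm moves only by the tool carry_out, never from a script. Its argument "commands" is a list of rows, each an object with "translation": the shift along the tool's x, y, z in units of 40 mm (1.0 is 40 mm), a list of three; "roll": the turn about the tool's x in units of 8 degrees (1.0 is 8 degrees); "fingers": the closure, from -1 (fully open) to 1 (shut). In form: [{"translation": [dx, dy, dz], "roll": roll, "fingers": fingers}, ...]. A call has 1 to 20 rows; each row shifts and turns the commanded pose from where the row before left it, along the tool's axes as they then stand; what a row does not reach is not made up. A row lasts 1/10 s, in which the tool goes at most 50 mm and 8.59 degrees, less where a joint would pass 70% of its speed; a pose out of reach is approached as far as the arm can. A call is refused whole if a number of a shift passes 1 or a number of a turn 1, either way. A call with a gripper value outside its range is refused whole. The fingers move at their own pace and stop on an object; "force" is the grip in N (left out, the last holds). Time passes only in rows, so rows that do not move let the fingers close. It gives the time, the measured TCP pose, the force and the opening at its end, in the units of the state.
- robot.read_state(): the state, without advancing time (a new reading comes with each control period).
- robot.get_image(name): name is "side" or "top" or "wrist"; returns a dict with "img" (384x512x3 uint8, red, green, blue), "fx", "fy", "cx", "cy" (pixels), "eye" and "orientation" of the camera in the world; the wrist camera has in their place "tool_from_camera" (4x4, takes a point from camera to tool coordinates, whose origin is the TCP and whose axes are the tool frame's). Camera axes: x right, y up, looking along -z (the intrinsics and any distortion apply to the point x, -y, -z); pixel columns grow to the right and rows downward; lengths in mm; the calibration is good to about 2 mm. A picture is of the moment at which its call begins: read the wrist's pose just before it. There is no depth.
- robot.job_done(): hands the job in, once; it reports no verdict.
The state is a dict: "time_s": time; "joints": joint angles; "qvel": joint speeds; "joint_torque": joint torques, N m; "ee_pos": TCP position; "tool_rot": TCP orientation; "wrist_force": force on the tool from outside, world axes, zero at the start; "wrist_torque": the same for the moment, N m; "finger_gap": opening from 0.0 (shut) to 1.0 (fully open).
Only numpy, scipy, OpenCV 4.12 (cv2) and the standard library are available. Lean on these libraries where they do the work, as an engineer would, in place of code of your own. Each camera call takes 0.05 s, during which the arm holds its last target.

## Working session

There is one attempt and no reset: what is moved stays moved. The work goes in short steps, Python scripts to look and compute and a tool call to move; the robot and the scene stay as the last step left them, time stands still between calls to the robot, and variables do not carry over. Pictures are saved under pics/ and viewed, and the job is handed in when it is done.

Besides the shell and the picture viewer there is one more tool, called after "Emit:" as name([rows], argument=value, ...), one row to a line, values as JSON. carry_out: Moves the arm, as the interface text tells. Its arguments: {"type":"object","properties":{"commands":{"type":"array"},"force":{"type":"number"}},"required":["commands"]}

```bash
ls; mkdir -p pics; cat > h.py <<'E'
import numpy as np, cv2
from scipy.spatial.transform import Rotation as R
from plant import robot
def save(name,fn):
    d=robot.get_image(name); cv2.imwrite('pics/'+fn,cv2.cvtColor(d['img'],cv2.COLOR_RGB2BGR)); 
    return d
E
python3 - <<'E'
from h import *
s=robot.read_state(); print(s)
import pickle
for n in ['side','top','wrist']:
    d=save(n,n+'0.png'); pickle.dump(d,open(n+'0.pkl','wb'))
    print({k:v for k,v in d.items() if k!='img'})
E
```

```text
pics
{'time_s': 0.0, 'joints': array([ 1.29331165,  0.31170192,  0.01399872,  1.51308678, -0.0044172 ,
        1.31918833, -0.02721288]), 'qvel': array([ 2.96724399e-04,  4.25398082e-04, -8.24010773e-04, -8.16723477e-05,
       -1.14775598e-03,  1.41730008e-03,  2.59395016e-03]), 'joint_torque': array([ 1.70482454e-04, -3.79912055e+01,  1.46275205e-01, -2.30592996e+01,
        1.23075003e-02,  1.37145040e-02,  1.63008372e-05]), 'ee_pos': array([ 128.32414992, -534.05999699,  230.22211435]), 'tool_rot': array([ 2.09695726,  0.25092445, -2.0977126 ]), 'wrist_force': array([-0.54597434,  0.41030591, -0.18117084]), 'wrist_torque': array([0.02647623, 0.03335593, 0.00574961]), 'finger_gap': 1.0018211438982625}
{'fx': 403.63548898538477, 'fy': 403.63548898538477, 'cx': 261.5810185390313, 'cy': 191.426056537025, 'eye': array([-58.24543991, 657.38295289, 570.89320851]), 'orientation': array([ 0.48073422, -1.22380449, -2.10110421])}
{'fx': 380.2246524704803, 'fy': 380.2246524704803, 'cx': 263.0195922296581, 'cy': 187.7453848906618, 'eye': array([ 453.02155061,   52.80653334, 1001.28072962]), 'orientation': array([ 0.05117754, -0.11208899, -1.55653868])}
{'fx': 278.2626758706066, 'fy': 278.2626758706066, 'cx': 253.7802727971479, 'cy': 195.2437949572807, 'tool_from_camera': array([[ 8.51317631e-06,  2.74714030e-01, -9.61525975e-01,
        -1.42244736e+02],
       [ 9.99999897e-01, -4.38853678e-04, -1.16529444e-04,
         7.88897488e-01],
       [-4.53981484e-04, -9.61525875e-01, -2.74714006e-01,
        -7.01450505e+01],
       [ 0.00000000e+00,  0.00000000e+00,  0.00000000e+00,
         1.00000000e+00]])}
```

View pics/top0.png

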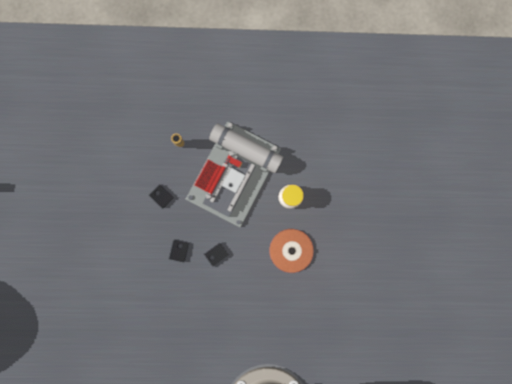

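View pics/side0.png

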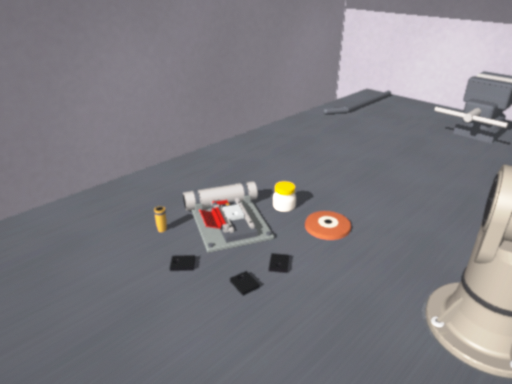

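```bash
python3 - <<'E'
import cv2
a=cv2.imread('pics/top0.png')[110:240,165:315]; cv2.imwrite('pics/topc.png',cv2.resize(a,None,fx=5,fy=4.6*5/4.6*0.92,interpolation=cv2.INTER_CUBIC)[:600])
cv2.imwrite('pics/topc.png',cv2.resize(a,None,fx=4.5,fy=4.5,interpolation=cv2.INTER_CUBIC))
a=cv2.imread('pics/side0.png')[170:260,150:290]; cv2.imwrite('pics/sidec.png',cv2.resize(a,None,fx=5,fy=5,interpolation=cv2.INTER_CUBIC))
E
```

```text
(no output)
```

View pics/topc.png

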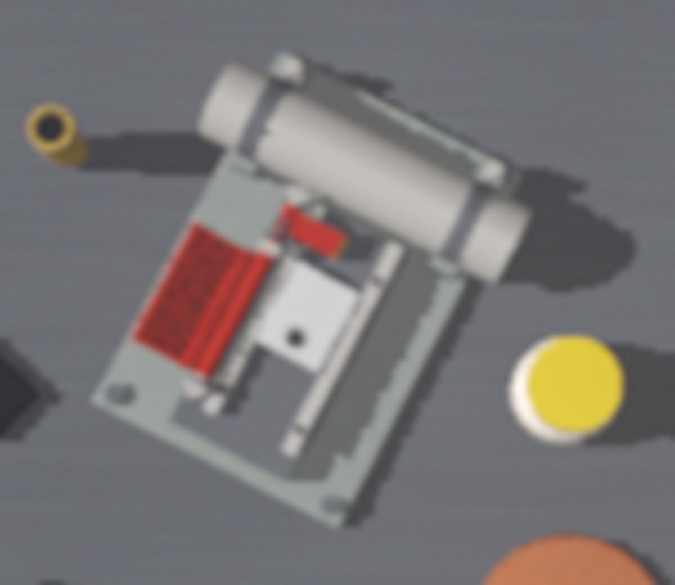

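View pics/sidec.png

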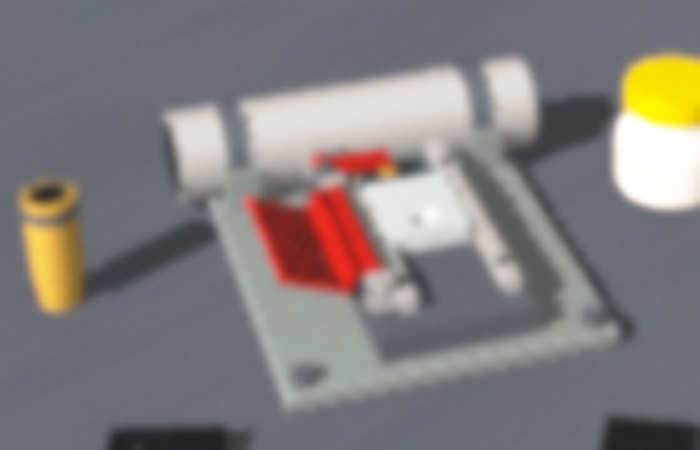

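```bash
cat >> h.py <<'E'
from scipy.optimize import least_squares
def proj(d,P,eyeoff=0):
    P=np.atleast_2d(P).astype(float)
    Rm=R.from_rotvec(d['orientation']).as_matrix()
    c=(P-d['eye'])@Rm
    return np.c_[d['cx']+d['fx']*c[:,0]/-c[:,2], d['cy']+d['fy']*(-c[:,1])/-c[:,2]]
def ray(d,uv,z):
    uv=np.atleast_2d(uv).astype(float)
    Rm=R.from_rotvec(d['orientation']).as_matrix()
    v=np.c_[(uv[:,0]-d['cx'])/d['fx'],-(uv[:,1]-d['cy'])/d['fy'],-np.ones(len(uv))]@Rm.T
    return d['eye']+v*((z-d['eye'][2])/v[:,2])[:,None]
def jig2w(p,P):
    P=np.atleast_2d(P).astype(float); c,s=np.cos(p[2]),np.sin(p[2])
    return np.c_[p[0]+c*P[:,0]-s*P[:,1],p[1]+s*P[:,0]+c*P[:,1],P[:,2]]
E
python3 - <<'E'
from h import *
import pickle
T=pickle.load(open('top0.pkl','rb'));S=pickle.load(open('side0.pkl','rb'))
tc=lambda a:np.array(a)/4.5+[165-.4,110-.4]
sc=lambda a:np.array(a)/5+[150-.4,170-.4]
jt=[[-105,90,10],[-105,-70,10],[-80,-21.25,33],[-80,-29.25,33]]
ut=tc([[92,400],[341,526],[284,446],[300,455]][:2]); jt=jt[:2]
jt+= [[130,90,10],[130,-70,10]]; ut=np.r_[ut,tc([[278,58],[516,160]])]
js=[[-105,90,10],[-105,-70,10]]; us=sc([[290,405],[622,330]])
def f(p): return np.r_[(proj(T,jig2w(p,jt))-ut).ravel(),(proj(S,jig2w(p,js))-us).ravel()]
r=least_squares(f,[500,80,-0.4]); print(r.x,np.degrees(r.x[2]),r.fun.reshape(-1,2).round(1))
p=r.x; pickle.dump(p,open('p.pkl','wb'))
tab=ray(T,tc([[298,262],[362,292],[322,372],[256,340]]),35)
d=tab-[p[0],p[1],0]; c,s=np.cos(p[2]),np.sin(p[2]); print('tab corners jig',np.c_[c*d[:,0]+s*d[:,1],-s*d[:,0]+c*d[:,1]].round(1))
def ov(d,fn,x0,y0,x1,y1,k):
    im=cv2.resize(cv2.cvtColor(d['img'],cv2.COLOR_RGB2BGR)[y0:y1,x0:x1],None,fx=k,fy=k,interpolation=cv2.INTER_CUBIC)
    def poly(P,col):
        q=(proj(d,jig2w(p,P))-[x0-.5,y0-.5])*k
        cv2.polylines(im,[q.astype(int)],True,col,1)
    poly([[-105,-70,10],[130,-70,10],[130,90,10],[-105,90,10]],(0,255,0))
    poly([[-95,-32,25],[55,-32,25],[55,44,25],[-95,44,25]],(255,255,0))
    for a in(-29.25,21.25): poly([[-80,a,33],[54,a,33],[54,a+8,33],[-80,a+8,33]],(0,255,255))
    poly([[84,-85,54],[84,105,54]],(255,0,255))
    poly([[-64,47.5,33],[12,47.5,33],[12,79,45.5],[-64,79,45.5]],(255,0,0))
    cv2.imwrite('pics/'+fn,im)
ov(T,'ovt.png',165,110,315,240,4.5); ov(S,'ovs.png',150,170,290,260,5)
for n,u,z in [('nozzle',[176,139],60),('gel',[292,196],62),('disc',[292,251],13)]: print(n,ray(T,u,z))
E
```

```text
[ 5.79284808e+02  9.15836868e+01 -4.44492160e-01] -25.467524811805745 [[-0.4  1. ]
 [-0.4  0.3]
 [-1.  -2. ]
 [ 0.1  1.8]
 [ 0.2 -1.9]
 [ 0.1 -1.2]]
tab corners jig [[ 19.6  17.4]
 [ 20.3 -22.9]
 [-30.7 -22.9]
 [-30.9  18.6]]
nozzle [[671.09275516 235.83354605  60.        ]]
gel [[531.86355063 -55.57287301  62.        ]]
disc [[393.71025901 -61.58573532  13.        ]]
```

View pics/ovt.png

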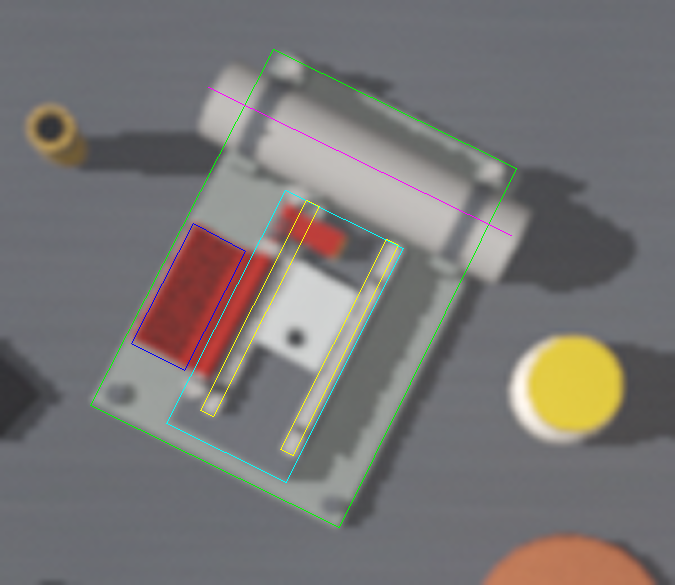

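View pics/ovs.png

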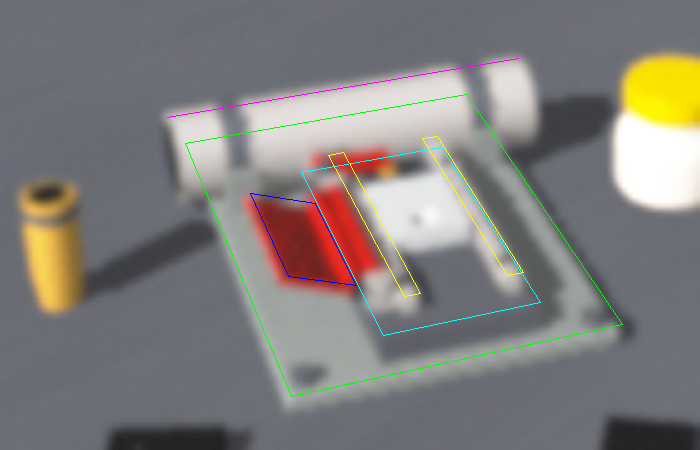

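```bash
cat >> h.py <<'E'
def tool(s=None):
    s=s or robot.read_state(); return s['ee_pos'],R.from_rotvec(s['tool_rot']).as_matrix()
E
python3 - <<'E'
from h import *
p,M=tool(); print(M.round(3))
# target: over jig
J=[577,92,-0.4445]
for sg in (1,-1):
    y=sg*np.array([-np.sin(J[2]),np.cos(J[2]),0]); x=np.array([0,0,-1.]); Mt=np.c_[x,y,np.cross(x,y)]
    r=R.from_matrix(M.T@Mt).as_rotvec(); print(sg,np.degrees(r),Mt.round(3).tolist())
tg=jig2w(J,[[-40,32,200]])[0]; print(tg,(M.T@(tg-p))/40)
E
```

```text
[[-0.001  0.234 -0.972]
 [ 0.002 -0.972 -0.234]
 [-1.    -0.002  0.   ]]
1 [-1.41017171e+02 -1.23127187e-01  5.07524606e-02] [[0.0, 0.43, 0.903], [0.0, 0.903, -0.43], [-1.0, 0.0, 0.0]]
-1 [38.98277145  0.03963844  0.09616419] [[0.0, -0.43, -0.903], [0.0, -0.903, 0.43], [-1.0, -0.0, 0.0]]
[554.64717742 138.09068586 200.        ] [  0.78523187 -13.85138155 -14.28996077]
```

Emit:
carry_out([
  {"translation": [0.04,-0.77,-0.79],"roll": 0,"fingers": -1},
  {"translation": [0.04,-0.77,-0.79],"roll": 0,"fingers": -1},
  {"translation": [0.04,-0.77,-0.79],"roll": 0,"fingers": -1},
  {"translation": [0.04,-0.77,-0.79],"roll": 0,"fingers": -1},
  {"translation": [0.04,-0.77,-0.79],"roll": 0,"fingers": -1},
  {"translation": [0.04,-0.77,-0.79],"roll": 0,"fingers": -1},
  {"translation": [0.04,-0.77,-0.79],"roll": 0,"fingers": -1},
  {"translation": [0.04,-0.77,-0.79],"roll": 0,"fingers": -1},
  {"translation": [0.04,-0.77,-0.79],"roll": 0,"fingers": -1},
  {"translation": [0.04,-0.77,-0.79],"roll": 0,"fingers": -1},
  {"translation": [0.04,-0.77,-0.79],"roll": 0,"fingers": -1},
  {"translation": [0.04,-0.77,-0.79],"roll": 0,"fingers": -1},
  {"translation": [0.04,-0.77,-0.79],"roll": 0,"fingers": -1},
  {"translation": [0.04,-0.77,-0.79],"roll": 0,"fingers": -1},
  {"translation": [0.04,-0.77,-0.79],"roll": 0,"fingers": -1},
  {"translation": [0.04,-0.77,-0.79],"roll": 0,"fingers": -1},
  {"translation": [0.04,-0.77,-0.79],"roll": 0,"fingers": -1},
  {"translation": [0.04,-0.77,-0.79],"roll": 0,"fingers": -1},
])

```text
time_s: 1.95
ee_pos: [552.7, 138.3, 201.9]
tool_rot: [2.096, 0.247, -2.097]
wrist_force: [-0.2, 0.8, 1.3]
finger_gap: 1.002
```

Emit:
carry_out([
  {"translation": [0,0,0],"roll": 0.97,"fingers": -0.5},
  {"translation": [0,0,0],"roll": 0.97,"fingers": -0.2},
  {"translation": [0.3,0,0],"roll": 0.97,"fingers": -0.2},
  {"translation": [0.4,0,0],"roll": 0.97,"fingers": -0.2},
  {"translation": [0,0,0],"roll": 0.97,"fingers": -0.2},
  {"translation": [0,0,0],"roll": 0,"fingers": -0.2},
  {"translation": [0,0,0],"roll": 0,"fingers": -0.2},
  {"translation": [0,0,0],"roll": 0,"fingers": -0.2},
  {"translation": [0,0,0],"roll": 0,"fingers": -0.2},
])

```text
time_s: 2.85
ee_pos: [552.2, 137.2, 174.8]
tool_rot: [-1.978, 0.442, 1.977]
wrist_force: [0.9, -0.3, 1.1]
finger_gap: 0.6
```

```bash
python3 - <<'E'
from h import *
import pickle
s=robot.read_state(); print(s['time_s'],s['ee_pos'],s['joints'].round(2),s['finger_gap'],tool(s)[1].round(3),s['wrist_force'])
d=save('wrist','w1.png'); d['s']=s; pickle.dump(d,open('w1.pkl','wb'))
E
```

```text
2.85 [552.24252756 137.22174305 174.81215049] [ 0.07  0.43 -0.48  1.53  0.21  1.23 -2.45] 0.599705162153302 [[ 0.001 -0.426 -0.905]
 [ 0.    -0.905  0.426]
 [-1.    -0.    -0.   ]] [ 0.94609177 -0.28361185  1.12935444]
```

View pics/w1.png

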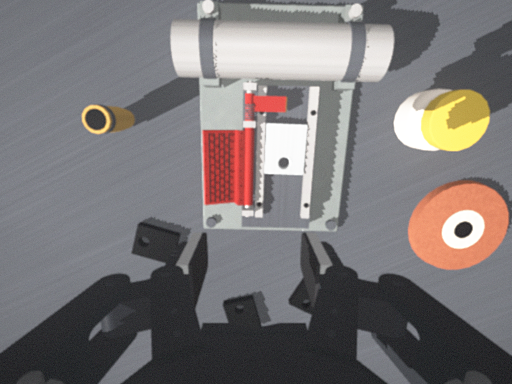

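```bash
python3 - <<'E'
import cv2
a=cv2.imread('pics/w1.png')[70:240,190:365]; cv2.imwrite('pics/w1c.png',cv2.resize(a,None,fx=3.5,fy=3.5,interpolation=cv2.INTER_CUBIC))
a=cv2.imread('pics/w1.png')[0:90,165:400]; cv2.imwrite('pics/w1d.png',cv2.resize(a,None,fx=3.4,fy=3.4,interpolation=cv2.INTER_CUBIC))
E
```

```text
(no output)
```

View pics/w1c.png

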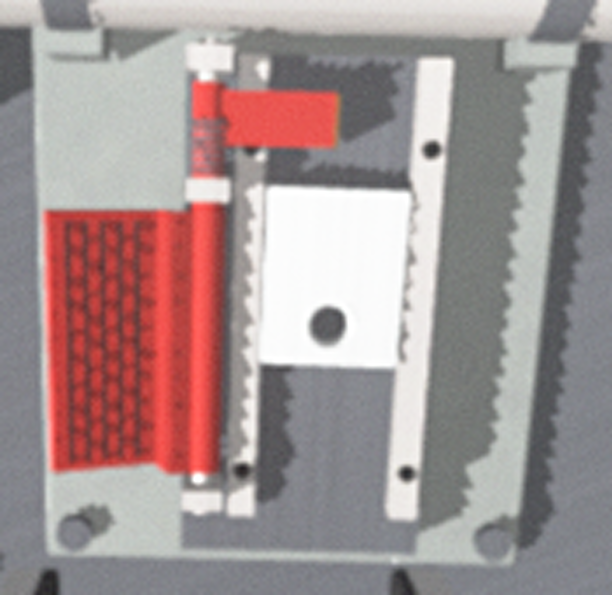

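View pics/w1d.png

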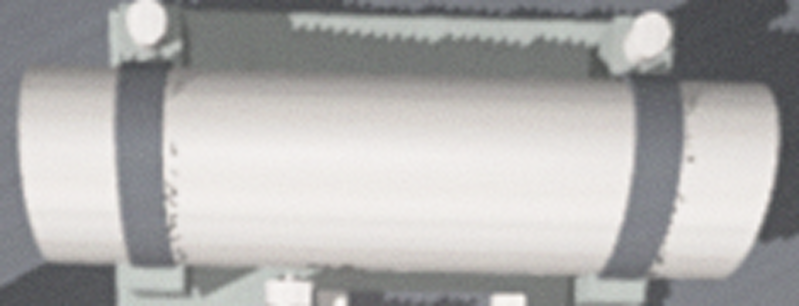

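```bash
cat >> h.py <<'E'
def wproj(d,P):
    p,M=tool(d['s']); C=d['tool_from_camera']
    c=((np.atleast_2d(P)-p)@M-C[:3,3])@C[:3,:3]
    return np.c_[d['cx']+d['fx']*c[:,0]/-c[:,2], d['cy']-d['fy']*c[:,1]/-c[:,2]]
E
python3 - <<'E'
from h import *
import pickle
d=pickle.load(open('w1.pkl','rb'))
tc=lambda a:np.array(a)/3.5+[190-.36,70-.36]
J=[[-105,90,10],[-105,-70,10],[-80,-21.25,33],[-80,-29.25,33],[54,-21.25,33],[54,-29.25,33],[-80,29.25,33],[-80,21.25,33],[54,21.25,33]]
U=tc([[50,553],[513,563],[386,517],[415,519],[418,58],[453,59],[228,515],[254,515],[270,57]])
f=lambda p:(wproj(d,jig2w(p,J))-U).ravel()
r=least_squares(f,[579,92,-.44]); print(r.x,r.fun.reshape(-1,2).round(1).tolist())
# allow z offset
g=lambda p:(wproj(d,jig2w(p,np.array(J)+[0,0,p[3]]))-U).ravel()
q=least_squares(g,[579,92,-.44,0]); print(q.x,q.cost,r.cost)
p=r.x; pickle.dump(p,open('p.pkl','wb'))
UT=tc([[265,187],[410,191],[398,366],[260,363]])
def tabw(t):
    a=np.array([[25,20],[25,-20],[-25,-20],[-25,20]]);c,s=np.cos(t[2]),np.sin(t[2])
    return np.c_[a@np.array([[c,s],[-s,c]])+t[:2],np.full(4,35)]
t=least_squares(lambda t:(wproj(d,jig2w(p,tabw(t)))-UT).ravel(),[0,0,0]); print('tab in jig',t.x,t.fun.round(1))
e,M=tool(d['s'])
for x in(-46,):
  tg=jig2w(p,[[x,32,100]])[0]; print(tg,(M.T@(tg-e))/40)
y=-np.array([-np.sin(p[2]),np.cos(p[2]),0]); x=np.array([0,0,-1.]); print('roll',R.from_matrix(M.T@np.c_[x,y,np.cross(x,y)]).as_rotvec()*180/np.pi/8)
E
```

```text
[ 5.78879515e+02  8.94179711e+01 -4.61627935e-01] [[-1.1, 1.1], [0.9, 1.0], [0.9, 0.4], [-0.0, -0.0], [1.3, -0.3], [-0.3, -0.4], [-0.4, 0.0], [-0.5, 0.2], [-0.9, -1.1]]
[ 5.78327416e+02  8.92943469e+01 -4.61924679e-01 -2.90418616e+00] 2.399516728487534 4.938937024091592
tab in jig [-6.36041500e+00  2.33479879e-01  1.25802815e-03] [ 0.4  0.2 -0.3 -0.1 -0.4 -0.1  0.3 -0. ]
[551.94739954 138.55717273 100.        ] [ 1.87030683 -0.02614266  0.02177499]
roll [ 0.15291004 -0.0033006   0.00353806]
```

```bash
python3 - <<'E'
from h import *
import pickle
d=pickle.load(open('w1.pkl','rb'));e,M=tool(d['s'])
im=cv2.resize(cv2.cvtColor(d['img'],cv2.COLOR_RGB2BGR)[215:335,160:350],None,fx=4,fy=4,interpolation=cv2.INTER_CUBIC)
for r,col in((0,(0,255,0)),(5,(0,255,255)),(10,(0,0,255))):
  for y in (-25.5,25.5):
    for yy in (y,y*40/25.5):
      q=wproj(d,e+np.array([[-r,yy,-11],[-r,yy,11]])@M.T); q=((q-[159.5,214.5])*4).astype(int)
      cv2.line(im,tuple(map(int,q[0])),tuple(map(int,q[1])),col,1)
im=np.clip(im.astype(float)*1.8,0,255).astype(np.uint8)
cv2.imwrite('pics/fing.png',im)
E
```

```text
(no output)
```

View pics/fing.png

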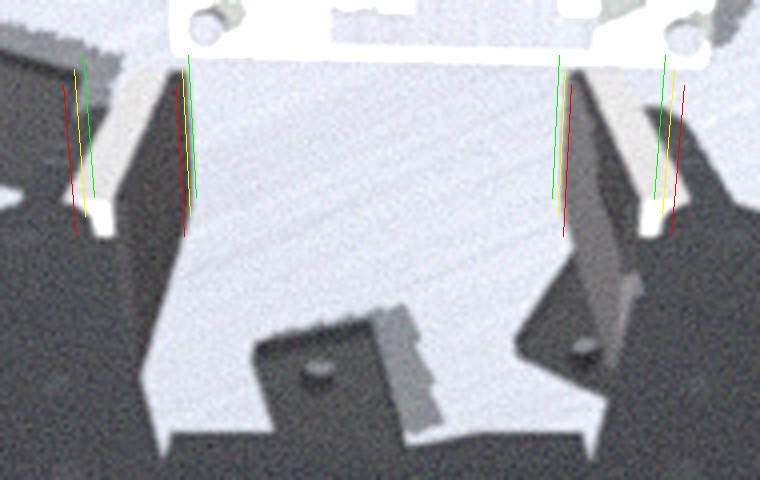

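Emit:
carry_out([
  {"translation": [0.6,0,0.02],"roll": 0.15,"fingers": -0.2},
  {"translation": [0.8,0,0],"roll": 0,"fingers": -0.2},
  {"translation": [0.8,0,0],"roll": 0,"fingers": -0.2},
  {"translation": [0.6,0,0],"roll": 0,"fingers": -0.2},
  {"translation": [0.2,0,0],"roll": 0,"fingers": -0.2},
  {"translation": [0,0,0],"roll": 0,"fingers": -0.2},
  {"translation": [0,0,0],"roll": 0,"fingers": -0.2},
])

```text
time_s: 3.6
ee_pos: [552.4, 138.0, 55.8]
tool_rot: [-1.966, 0.461, 1.962]
wrist_force: [-0.3, -0.3, 0.6]
finger_gap: 0.603
```

```bash
cat > look.py <<'E'
from h import *
import pickle,sys
n=sys.argv[1]
s=robot.read_state(); d=robot.get_image('wrist'); d['s']=s; pickle.dump(d,open(n+'.pkl','wb'))
p=pickle.load(open('p.pkl','rb')); e,M=tool(s)
c,q=np.cos(p[2]),np.sin(p[2]); v=e[:2]-p[:2]
print('t',s['time_s'],'TCP jig',[round(a,1) for a in(c*v[0]+q*v[1],-q*v[0]+c*v[1],e[2])],'gap',round(s['finger_gap'],3),'F',s['wrist_force'].round(1))
y=-np.array([-q,c,0]); x=np.array([0,0,-1.]); print('rollerr deg',np.degrees(R.from_matrix(M.T@np.c_[x,y,np.cross(x,y)]).as_rotvec()).round(2))
im=cv2.cvtColor(d['img'],cv2.COLOR_RGB2BGR)
cv2.imwrite('pics/'+n+'.png',cv2.resize(im,None,fx=1.56,fy=1.56,interpolation=cv2.INTER_CUBIC))
t=robot.get_image('side'); pickle.dump(t,open(n+'s.pkl','wb'))
cv2.imwrite('pics/'+n+'s.png',cv2.resize(cv2.cvtColor(t['img'],cv2.COLOR_RGB2BGR)[130:270,130:310],None,fx=4,fy=4,interpolation=cv2.INTER_CUBIC))
E
python3 look.py w2
```

```text
t 3.6 TCP jig [np.float64(-45.4), np.float64(31.7), np.float64(55.8)] gap 0.603 F [-0.3 -0.3  0.6]
rollerr deg [-0.03 -0.1   0.1 ]
```

View pics/w2.png

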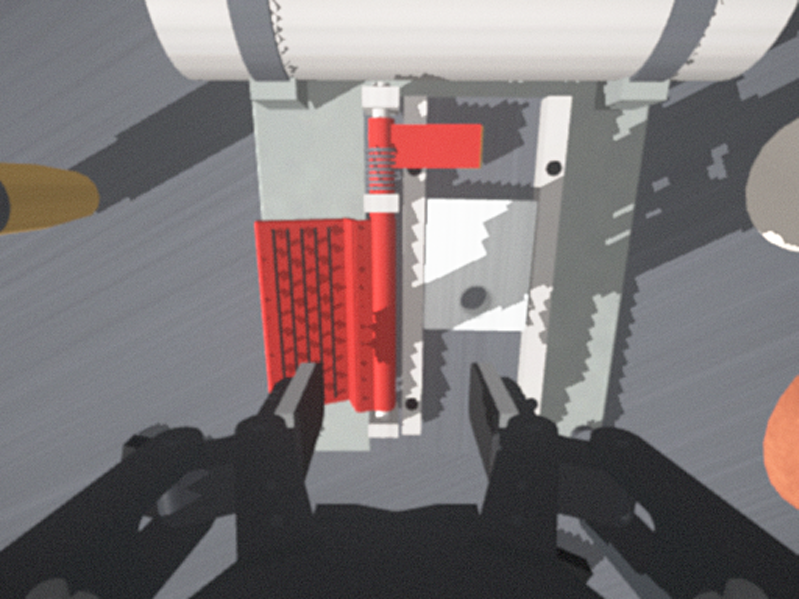

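View pics/w2s.png

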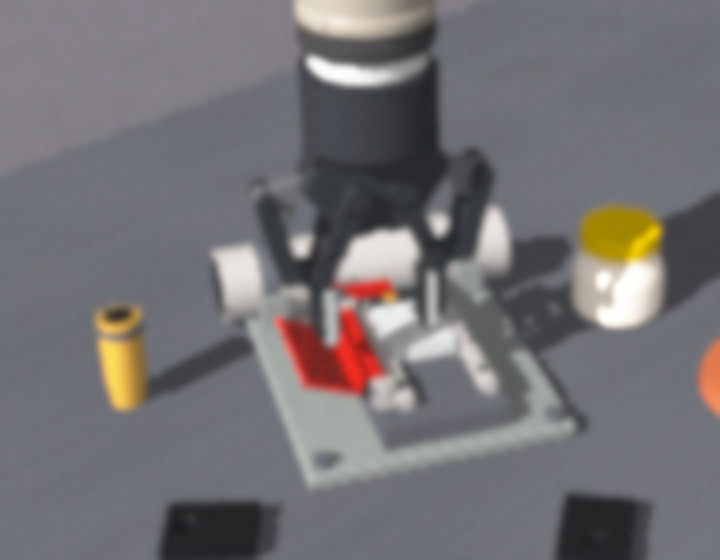

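```bash
python3 - <<'E'
from h import *
import pickle
d=pickle.load(open('w2.pkl','rb')); e,M=tool(d['s'])
tc=lambda a:np.array(a)/1.56-.2
J=[[54,-21.25,33],[54,-29.25,33],[54,21.25,33],[-80,21.25,33],[-80,29.25,33]]
U=tc([[541,97],[571,97],[428,97],[421,433],[402,433]])
r=least_squares(lambda p:(wproj(d,jig2w(p,J))-U).ravel(),[579,92,-.44]); p=r.x; print(p,r.fun.round(1))
def tabw(t):
    a=np.array([[25,20],[25,-20],[-25,-20],[-25,20]]);c,s=np.cos(t[2]),np.sin(t[2])
    return np.c_[a@np.array([[c,s],[-s,c]])+t[:2],np.full(4,35)]
UT=tc([[430,199],[537,201],[527,330],[425,330]])
t=least_squares(lambda t:(wproj(d,jig2w(p,tabw(t)))-UT).ravel(),[0,0,0]); print('tab in jig',t.x,t.fun.round(1))
c,q=np.cos(p[2]),np.sin(p[2]); v=e[:2]-p[:2]; print('tcp jig',c*v[0]+q*v[1],-q*v[0]+c*v[1])
# finger tip corners rel to TCP for retraction 5
for rr in(3,5,7): print(rr,((wproj(d,e+np.array([[-rr,-25.6,-11],[-rr,25.6,-11]])@M.T)+.2)*1.56).round(0).tolist())
E
```

```text
[ 5.78534568e+02  8.97300186e+01 -4.58001218e-01] [ 3.7 -0.7 -0.8 -0.7 -2.2 -0.3 -0.6  1.5 -0.2  1.5]
tab in jig [-6.13902254 -0.47860233 -0.01047353] [-0.7  0.6  0.9 -0.2 -0.5  0.   0.3 -0.4]
tcp jig -44.78933164570302 31.78281916852349
3 [[321.0, 360.0], [469.0, 360.0]]
5 [[320.0, 362.0], [470.0, 362.0]]
7 [[319.0, 364.0], [471.0, 365.0]]
```

Emit:
carry_out([
  {"translation": [0.15,0,0.05],"roll": 0,"fingers": -0.2},
  {"translation": [0.2,0,0],"roll": 0,"fingers": -0.2},
  {"translation": [0.15,0,0],"roll": 0,"fingers": -0.2},
  {"translation": [0,0,0],"roll": 0,"fingers": -0.2},
])

```text
time_s: 4.1
ee_pos: [549.0, 138.3, 33.7]
tool_rot: [-1.963, 0.463, 1.966]
wrist_force: [-0.6, -0.4, 2.2]
finger_gap: 0.605
```

Emit:
carry_out([
  {"translation": [0.07,0,0],"roll": 0,"fingers": -0.2},
  {"translation": [0.07,0,0],"roll": 0,"fingers": -0.2},
  {"translation": [0,0,0],"roll": 0,"fingers": -0.2},
])

```text
time_s: 4.4
ee_pos: [548.9, 138.0, 28.9]
tool_rot: [-1.964, 0.464, 1.966]
wrist_force: [-3.1, -1.8, 6.3]
finger_gap: 0.601
```

Emit:
carry_out([
  {"translation": [0.07,0,0],"roll": 0,"fingers": -0.2},
  {"translation": [0.03,0,0],"roll": 0,"fingers": -0.2},
  {"translation": [0,0,0],"roll": 0,"fingers": -0.2},
])

```text
time_s: 4.7
ee_pos: [548.6, 137.3, 25.6]
tool_rot: [-1.964, 0.465, 1.967]
wrist_force: [-5.1, -3.0, 9.8]
finger_gap: 0.598
```

```bash
python3 look.py w3
```

```text
t 4.7 TCP jig [np.float64(-48.5), np.float64(29.4), np.float64(25.6)] gap 0.598 F [-5.1 -3.   9.8]
rollerr deg [-0.05  0.05 -0.17]
```

View pics/w3.png

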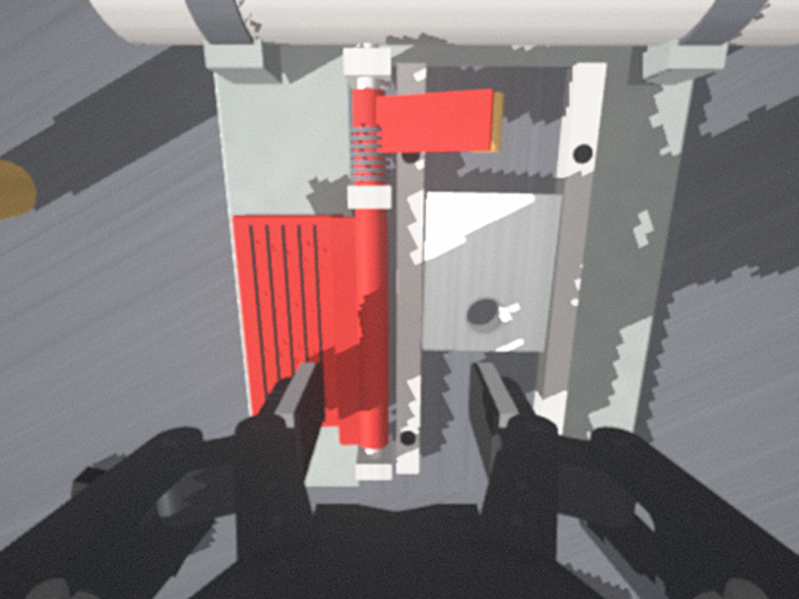

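View pics/w3s.png

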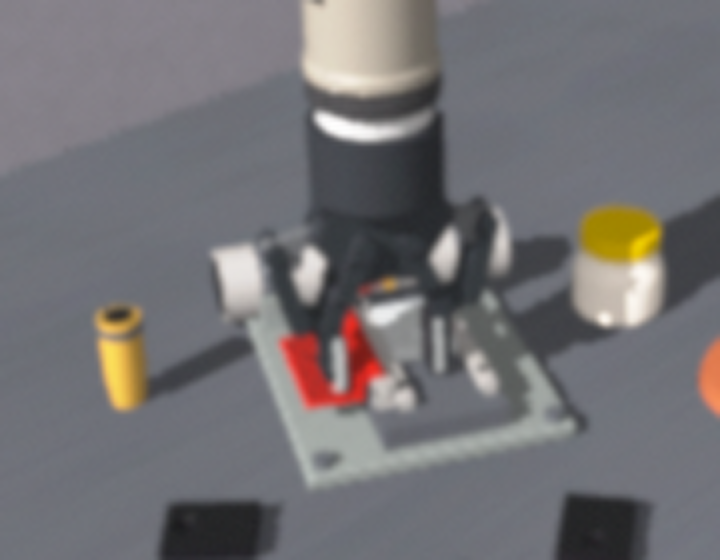

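```bash
python3 - <<'E'
from h import *
import pickle
d=pickle.load(open('w3.pkl','rb')); p=pickle.load(open('p.pkl','rb'))
for pp in (p,[578.53,89.73,-.458]):
  for phi in (.2,.25,.3,.35,.4,.45):
    a=.38-phi;c,s=np.cos(a),np.sin(a); P=[[12,37+c*44+s*9,37+s*44-9*c]]
    # nose bottom end lateral: y 5,z ; red arm front end right
    print(phi,((wproj(d,jig2w(pp,P))+.2)*1.56).round(0)[0])
  print(((wproj(d,jig2w(pp,[[54,-21.25,33],[54,-29.25,33],[-80,21.25,33],[-31,20,35],[-31,-20,35]]))+.2)*1.56).round(0).tolist())
E
```

```text
0.2 [219. 216.]
0.25 [222. 216.]
0.3 [225. 215.]
0.35 [229. 215.]
0.4 [233. 214.]
0.45 [237. 213.]
[[577.0, 62.0], [605.0, 62.0], [418.0, 473.0], [424.0, 349.0], [546.0, 349.0]]
0.2 [218. 219.]
0.25 [222. 218.]
0.3 [225. 218.]
0.35 [229. 217.]
0.4 [233. 216.]
0.45 [237. 216.]
[[575.0, 63.0], [604.0, 63.0], [418.0, 474.0], [424.0, 351.0], [546.0, 350.0]]
```

Emit:
carry_out([
  {"translation": [0,0,-0.1],"roll": 0,"fingers": -0.2},
  {"translation": [0,0,-0.1],"roll": 0,"fingers": -0.2},
  {"translation": [0,0,-0.1],"roll": 0,"fingers": -0.2},
  {"translation": [0,0,-0.1],"roll": 0,"fingers": -0.2},
  {"translation": [0,0,-0.1],"roll": 0,"fingers": -0.2},
  {"translation": [0,0,0],"roll": 0,"fingers": -0.2},
])

```text
time_s: 5.4
ee_pos: [565.6, 131.8, 25.4]
tool_rot: [-1.961, 0.459, 1.968]
wrist_force: [-5.3, 0.6, 8.1]
finger_gap: 0.602
```

```bash
python3 look.py w4
```

```text
t 5.4 TCP jig [np.float64(-30.7), np.float64(32.0), np.float64(25.4)] gap 0.602 F [-5.3  0.6  8.1]
rollerr deg [0.05 0.22 0.03]
```

View pics/w4.png

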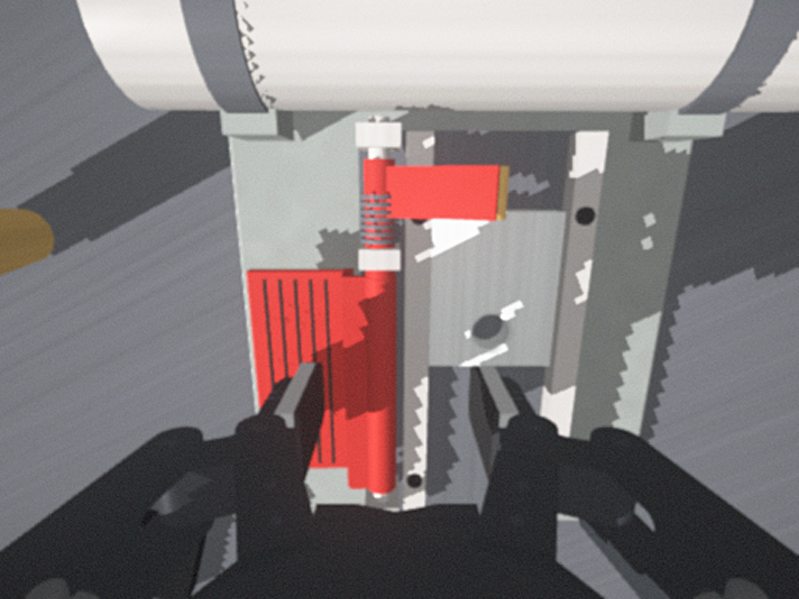

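Emit:
carry_out([
  {"translation": [0,0,-0.1],"roll": 0,"fingers": -0.2},
  {"translation": [0,0,-0.1],"roll": 0,"fingers": -0.2},
  {"translation": [0,0,-0.1],"roll": 0,"fingers": -0.2},
  {"translation": [0,0,-0.1],"roll": 0,"fingers": -0.2},
  {"translation": [0,0,-0.1],"roll": 0,"fingers": -0.2},
  {"translation": [0,0,-0.1],"roll": 0,"fingers": -0.2},
  {"translation": [0,0,-0.08],"roll": 0,"fingers": -0.2},
  {"translation": [0,0,0],"roll": 0,"fingers": -0.2},
])

```text
time_s: 6.3
ee_pos: [589.8, 119.8, 25.4]
tool_rot: [-1.961, 0.459, 1.969]
wrist_force: [-6.7, 2.2, 7.3]
finger_gap: 0.603
```

Emit:
carry_out([
  {"translation": [0,0,-0.05],"roll": 0,"fingers": -0.2},
  {"translation": [0,0,-0.05],"roll": 0,"fingers": -0.2},
  {"translation": [0,0,0],"roll": 0,"fingers": -0.2},
])

```text
time_s: 6.6
ee_pos: [591.6, 119.0, 25.3]
tool_rot: [-1.958, 0.459, 1.973]
wrist_force: [-7.6, 2.2, 10.0]
finger_gap: 0.603
```

```bash
python3 look.py w5
```

```text
t 6.6 TCP jig [np.float64(-1.8), np.float64(32.1), np.float64(25.3)] gap 0.603 F [-7.6  2.2 10. ]
rollerr deg [ 0.08  0.43 -0.02]
```

View pics/w5.png

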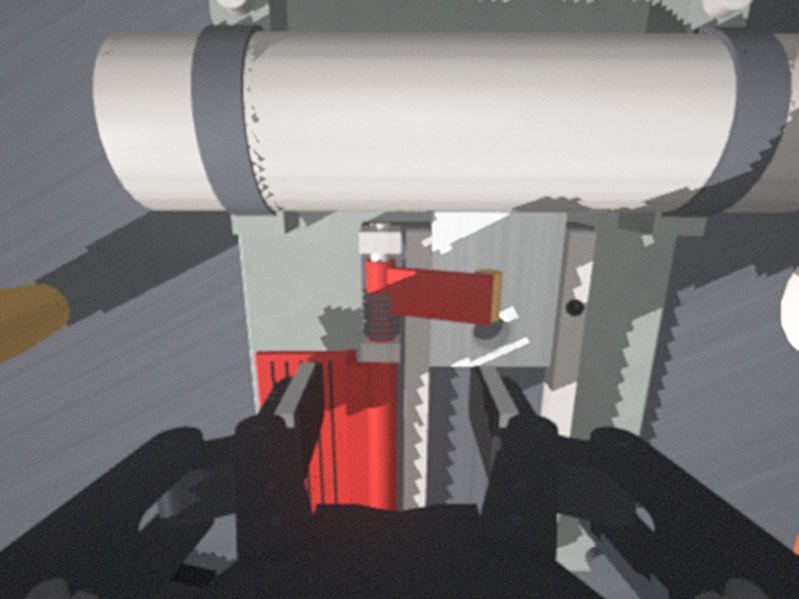

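Emit:
carry_out([
  {"translation": [0,0,-0.05],"roll": 0,"fingers": -0.2},
  {"translation": [0,0,-0.05],"roll": 0,"fingers": -0.2},
  {"translation": [0,0,0],"roll": 0,"fingers": -0.2},
])

```text
time_s: 7.0
ee_pos: [591.7, 118.8, 25.2]
tool_rot: [-1.951, 0.459, 1.98]
wrist_force: [-14.2, 2.7, 14.4]
finger_gap: 0.597
```

Emit:
carry_out([
  {"translation": [0,0,-0.05],"roll": 0,"fingers": -0.2},
  {"translation": [0,0,0],"roll": 0,"fingers": -0.2},
])

```text
time_s: 7.2
ee_pos: [591.7, 118.8, 25.1]
tool_rot: [-1.949, 0.459, 1.984]
wrist_force: [-16.6, 4.4, 16.1]
finger_gap: 0.598
```

```bash
python3 look.py w6
```

```text
t 7.2 TCP jig [np.float64(-1.6), np.float64(32.0), np.float64(25.1)] gap 0.598 F [-16.6   4.4  16.1]
rollerr deg [ 0.17  0.99 -0.21]
```

View pics/w6.png

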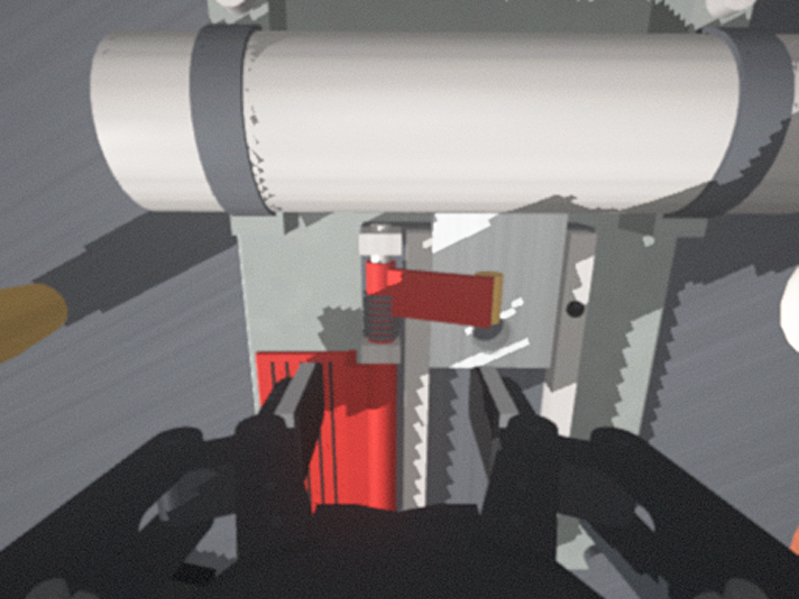

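Emit:
carry_out([
  {"translation": [0,0,0.06],"roll": 0,"fingers": -0.2},
  {"translation": [0,0,0.08],"roll": 0,"fingers": -0.2},
  {"translation": [0,0,0.1],"roll": 0,"fingers": -0.2},
  {"translation": [0,0,0.1],"roll": 0,"fingers": -0.2},
  {"translation": [0,0,0],"roll": 0,"fingers": -0.2},
])

```text
time_s: 7.8
ee_pos: [591.5, 119.5, 27.0]
tool_rot: [-1.97, 0.459, 1.957]
wrist_force: [0.8, 0.4, 6.2]
finger_gap: 0.598
```

```bash
python3 look.py w7
```

```text
t 7.8 TCP jig [np.float64(-2.1), np.float64(32.6), np.float64(27.0)] gap 0.598 F [0.8 0.4 6.2]
rollerr deg [-0.05 -0.33  0.24]
```

View pics/w7.png

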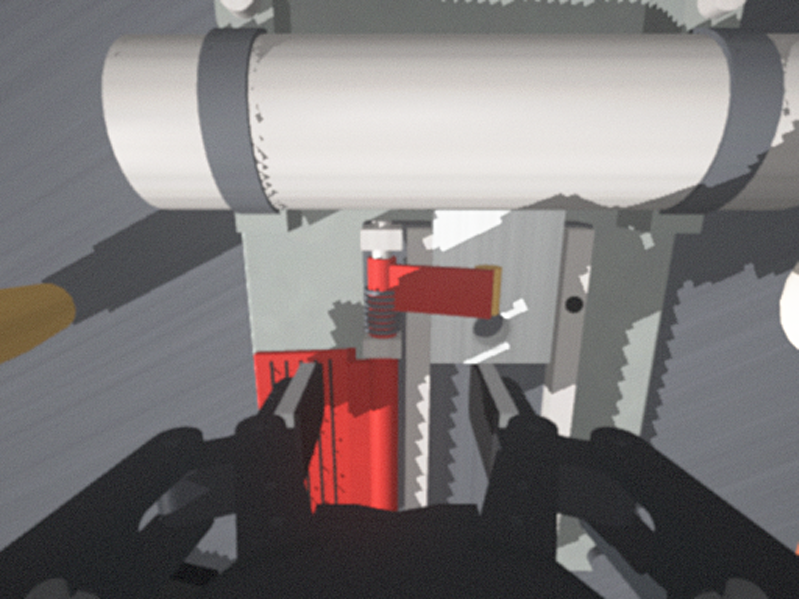

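Emit:
carry_out([
  {"translation": [0.02,0,0.08],"roll": 0,"fingers": -0.2},
  {"translation": [0,0,0.08],"roll": 0,"fingers": -0.2},
  {"translation": [0,0,0],"roll": 0,"fingers": -0.2},
])

```text
time_s: 8.2
ee_pos: [587.5, 121.2, 26.6]
tool_rot: [-1.972, 0.461, 1.953]
wrist_force: [1.9, -1.8, 5.9]
finger_gap: 0.602
```

```bash
python3 look.py w8
```

```text
t 8.2 TCP jig [np.float64(-6.5), np.float64(32.3), np.float64(26.6)] gap 0.602 F [ 1.9 -1.8  5.9]
rollerr deg [-0.14 -0.49  0.27]
```

View pics/w8.png

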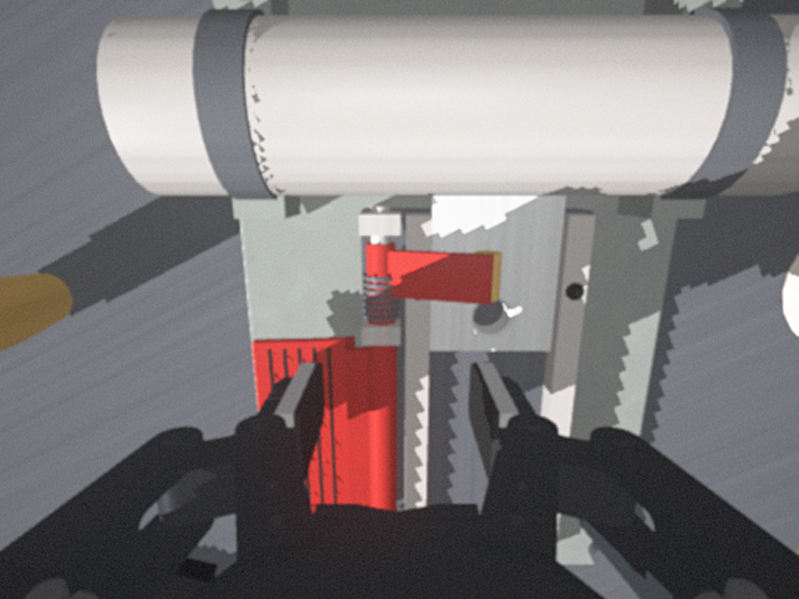

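The fingers have backed off: the tab's rear edge (row 351) stays put relative to the jig, with a gap to the fingertip. Next I lift straight up.

Emit:
carry_out([
  {"translation": [-0.08,0,0],"roll": 0,"fingers": -0.2},
  {"translation": [-0.1,0,0],"roll": 0,"fingers": -0.2},
  {"translation": [-0.1,0,0],"roll": 0,"fingers": -0.2},
  {"translation": [-0.15,0,0],"roll": 0,"fingers": -0.2},
  {"translation": [-0.3,0,0],"roll": 0,"fingers": -0.2},
  {"translation": [-0.6,0,0],"roll": 0,"fingers": -0.2},
  {"translation": [-0.7,0,0],"roll": 0,"fingers": -0.2},
  {"translation": [-0.7,0,0.3],"roll": 0,"fingers": -0.2},
  {"translation": [-0.3,0,0.3],"roll": 0,"fingers": -0.2},
  {"translation": [0,0,0],"roll": 0,"fingers": -0.2},
  {"translation": [0,0,0],"roll": 0,"fingers": -0.2},
])

```text
time_s: 9.4
ee_pos: [560.6, 132.5, 144.6]
tool_rot: [-1.965, 0.463, 1.966]
wrist_force: [0.2, -0.1, 0.5]
finger_gap: 0.601
```

```bash
python3 look.py w9
```

```text
t 9.4 TCP jig [np.float64(-35.6), np.float64(30.4), np.float64(144.6)] gap 0.601 F [ 0.2 -0.1  0.5]
rollerr deg [ 0.02  0.03 -0.07]
```

View pics/w9.png

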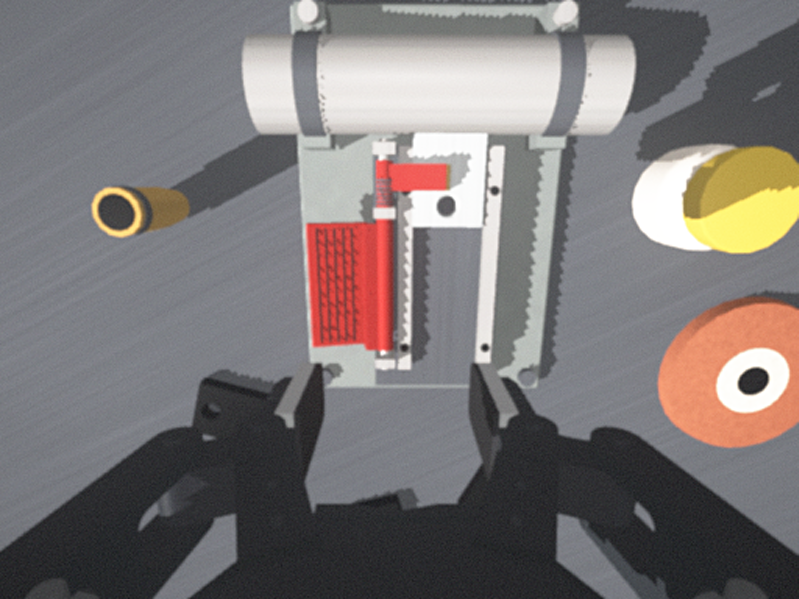

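View pics/w9s.png

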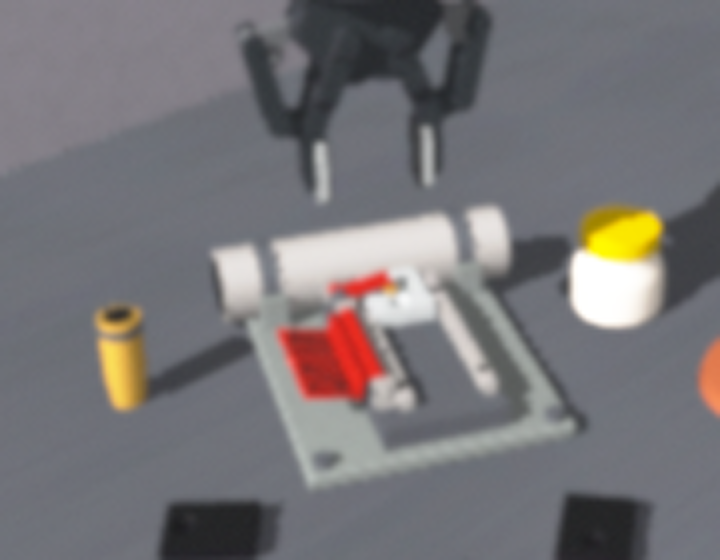

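```bash
python3 - <<'E'
from h import *
import pickle
d=pickle.load(open('w9.pkl','rb'))
tc=lambda a:np.array(a)/1.56-.2
J=[[54,-21.25,33],[54,-29.25,33],[-80,21.25,33],[-80,29.25,33],[-105,-70,10],[-80,-21.25,33]]
U=tc([[491,146],[504,146],[411,370],[397,370],[538,387],[477,363]])
r=least_squares(lambda p:(wproj(d,jig2w(p,J[:5]))-U[:5]).ravel(),[579,92,-.44]); print(r.x,r.fun.round(1))
UT=tc([[413,227],[484,228]])
for p in (r.x,pickle.load(open('p.pkl','rb'))):
  t=least_squares(lambda t:(wproj(d,jig2w(p,[[t[0],t[1],35],[t[2],t[3],35]]))-UT).ravel(),[10,20,10,-20]); print('rear corners',t.x)
E
```

```text
[ 5.78351610e+02  8.92817857e+01 -4.62216000e-01] [-0.7 -0.2  0.3 -0.2 -0.5 -0.2  0.4 -0.2  0.5  1.2]
rear corners [  9.85842327  20.66949933   9.34442411 -20.11950833]
rear corners [  9.45858587  20.30663553   8.92060023 -20.48206282]
```

```bash
python3 -c "
from plant import robot
print(robot.job_done())"
```

```text
the job is handed in; nothing more can be done
None
```

The tab is home against the tube under the clip, and I handed the job in at about 9.5 s of the 38 s allowed. The hand-in reports no verdict.

- **What I did:** One fingertip held the red paddle about level, with the clip at roughly 0.4 rad judged from the picture. The other pushed the steel tab under the nose until it stopped against the tube. At that point the push force rose to about 17 N with no further movement. I backed the fingers off the tab before letting the paddle up, then raised the hand clear.
- **Tab position:** The last picture puts the rear edge at jig x of about 9 to 10 mm, where 10 is fully home. That makes the front edge about 59 to 60 mm, square to about 0.013 rad.
- **Rest of the scene:** The clip's nose is over the tab, the wrist force is near zero, and the nozzle, jar and flap disc look to be where they were; I didn't re-measure them.
- **Not measured:** The nose's pressing force and the final clip angle could only be judged from the pictures.
- **Disagreements:** Camera-based positions differed from each other by about 1–2 mm. The fingertips also reached about 3 mm lower than I first estimated from the picture.

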